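# Take the actuator head off a zone valve

### The job

The actuator head on the zone valve has to come off for service: push the red release button right down (it stays down), swing the head's orange-tipped lever anticlockwise, about a quarter turn, until you feel it meet its stop, and lift the head straight off. Stand it upright in the middle of the black rubber mat. Do it gently, without straining the valve or banging the head down, and leave the gauge, the handwheel and the brass bushing where they are.

Things in the scene. Friction and masses are not known exactly. Their poses are not given: they have to be found in the camera images.
- mount: The zone valve, bolted to the shelf: round brass body, copper pipe stubs along its own +y and -y (109 mm from the axis, top 46 mm up). Origin on the bayonet axis at shelf height, z up; x points where the head's lever points when locked (within 6 degrees). The head's disc rests 75 mm up in a rim 85 mm wide, 81 mm high. A back stop post (54 mm out at 160 degrees from x) bars turning clockwise.
- plate (a point): On the valve axis, 75 mm up: the plate that traps the head's foot, 2 mm of play above the foot. The foot comes up only through a straight keyway, some 3 degrees to spare. Its angle differs from valve to valve and is not measured: 70 to 110 degrees anticlockwise of the mount's x. Exactly there the lever meets a steel stop block (61 to 75 mm from the axis, 99 mm high): turn until it is felt.
- head: The actuator head, about 0.4 kg, on the valve. Origin in the centre of the underside of its steel foot (54 x 28 mm in x, y; 10 mm high), z up, x along its lever. Black disc 72 mm across, z 20 to 34 mm; white drum 62 mm across, z 34 to 54. Seated, the origin is 55 mm above the shelf; when released it turns easily (under 3 N at the lever), with 2 mm of play. It stands by itself on its foot.
- lever_tip (a point): End of the head's lever. The lever runs along the head's +x from the drum to 105 mm, 12 mm wide, z 30 to 40 mm in the head's frame (85 to 95 mm above the shelf when seated), its last 26 mm orange. A steel lug of the same height sticks out the other way (-x) to 56 mm; the release catch bars it until the button is down.
- grip_top (a point): Top centre of the head's white grip fin, 86 mm above the underside of the foot. The fin is 48 mm long (head x), 16 mm thick (head y) and 32 mm high, standing on the drum: pinch it across its thickness from above to lift the head. Turned to its stop the head lies pushed over in its play; centring the grip on the valve axis lets it settle back.
- release_top (a point): Centre of the top of the red release button, 30 mm across, on a black pillar 82 mm from the valve axis at 200 degrees anticlockwise of the mount's x; 99 mm above the shelf when fully out. The head's lug ends 26 mm from its centre, towards the valve axis.
- release (a joint): Travel of the release button downward, m: 0 out, 0.012 fully down against a hard stop. It moves stiffly (about 6 N) and stays where it is left; the catch clears the lug only when over 0.008 down.
- mat: Black rubber mat 170 x 170 mm, 5 mm thick, fixed on the shelf. Origin in the centre of its underside.
- mat_top (a point): Centre of the top face of the rubber mat.
- gauge: Bystander: red-rimmed temperature gauge lying dial up, 86 mm across, 25 mm high. Origin at the centre of its underside.
- handwheel: Bystander: black valve handwheel lying flat, 92 mm across, 34 mm high. Origin at the centre of its underside.
- bushing: Bystander: hexagonal brass bushing, 48 mm across flats, 38 mm high. Origin at the centre of its underside.

How it is judged:
On the way, in this order (a step that is already met when the one before it is completed fails the run):
1. the release button is pushed right down (value of joint release above 0.0105 m), for 0.1 s.
2. the head, still seated, has been turned about a quarter turn (angle between the x axis of head and the y axis of mount, either way round below 0.55 rad and z of head in the frame of mount below 0.06 m), for 0.1 s.
3. the head is lifted off the valve, clear above it (z of head in the frame of mount above 0.1 m), for 0.1 s.
At the end, for the whole second after the job is handed in: The head stands upright (within 0.08 rad) and still on its foot on the rubber mat, its centre within 50 mm of the mat's centre; the release button is still down (horizontal distance between head and mat_top below 0.05 m and z of head in the frame of mat_top between -0.004 and 0.004 m and angle between head's own z axis and vertical below 0.08 rad and linear speed of head below 0.02 m/s and value of joint release above 0.0085 m); the robot touches nothing.
It fails at once if the valve is strained: the head bears on it with over 100 N, or the fingers with over 60 N (contact force between head and mount above 100 N or contact force between the fingers and mount above 60 N).
It fails at once if the head is banged down on the mat (over 150 N) (contact force between head and mat above 150 N).
It fails at once if the gauge, handwheel or bushing is moved by more than 20 mm (distance of any of gauge, handwheel, bushing from where it was at the start of the episode above 0.02 m).
It also fails if it takes over 67 s, if anything falls off the work surface, if the arm or the gripper's body presses on something with over 40 N, if the wrist force passes 120 N, or if a joint passes its speed limit or range.

### The arm

A 6-joint arm with a two-finger parallel gripper is mounted at the origin on the work surface. World frame = base frame: x ahead of the robot, y to its left, z up, the work surface at z = 0. Lengths are in m, angles in rad, forces in N, time in s.
With the tool pointing down it reaches from about 0.225 to 0.875 m from the base axis. Payload 3.4 kg.
Tool frame: the origin (TCP) lies at the very end of the fingers, on their centre line; the grasp point (between the pads) lies 19 mm behind it; z points along the fingers, y is the line along which they close (so a half turn about z gives the same grasp; the last joint's range is limited). The gripper opens to 85 mm and grips with 20 to 120 N. Pads are 22 mm wide; open, the fingers measure 114 mm over their backs; the gripper's body (76 mm by 85 mm) begins 54 mm behind the grasp point. The pads swing forward as they close: fully open they stand 13 mm farther back than shut.
Start: joints at [-1.371, 0.276, 1.505, -0, 1.361, -0.121], TCP at [0.181, -0.546, 0.231] pointing down, gripper open.
Joint ranges: [-2.89, 2.89], [-0.75, 2.08], [0.22, 2.7], [-1.18, 4.32], [0.11, 2.71], [-2.7, 2.7]. Speed limits (rad/s): [2.57, 2.57, 3.14, 3.14, 3.14, 3.14].

### API

Orientations are given as a unit quaternion [w, x, y, z].
In Python, from rig import readout, vision, manip gives the robot as it stands.
- The arm moves only by the shell command python3 -m handwheel 'ROWS' [FORCE]. ROWS is JSON, a list of rows, each a list of 3 entries, a list of its own where there are three numbers: the shift along the tool's x, y, z in mm, then the turn, a rotation vector about the tool's x, y, z in units of 6 degrees (1.0 is 6 degrees), then the closure, from -1 (fully open) to 1 (shut), so that 0 is half open. A call has 1 to 20 rows; each row shifts and turns the commanded pose from where the row before left it, along the tool's axes as they then stand; what a row does not reach is not made up. A row lasts 1/8 s, in which the tool goes at most 62.5 mm and 10.7 degrees, less where a joint would pass 70% of its speed; a pose out of reach is approached as far as the arm can. A call is refused whole if a number of a shift passes 62.5 or a number of a turn 1, either way. A call with a gripper value outside its range is refused whole. The fingers move at their own pace and stop on an object; FORCE is the grip in N (left out, the last holds). Time passes only in rows, so rows that do not move let the fingers close. It gives the time, the measured TCP pose, the force, the opening and the grip force at its end, in the units of the state.
- readout.get_state(): the state, without advancing time (a new reading comes with each control period).
- vision.get_image(name): name is "scene" or "top" or "wrist"; returns the picture (480x640x3 uint8, blue, green, red); there is no depth.
- vision.camera_params(name): a dict with "intrinsics" (3x3 intrinsics, pixels), "rvec" (rotation vector, rad) and "tvec" (3), from world to camera coordinates, as OpenCV has them; the wrist camera has in their place "hand_eye" (4x4, takes a point from camera to tool coordinates, whose origin is the TCP and whose axes are the flange's). Camera axes: x right, y down, z forward; pixel columns grow to the right and rows downward; lengths in m; the calibration is good to about 2 mm. The wrist camera is an equidistant fisheye: a pixel r from the principal point sees the ray r / f radians off the axis. A picture is of the moment at which its call begins: read the wrist's pose just before it. camera_params takes no time and is no camera call.
- manip.sign_off(): hands the job in; it is judged then, once.
The state is a dict: "clock": time; "qpos": joint angles; "qd": joint speeds; "effort": joint torques, N m; "position": TCP position; "ee_rot": TCP orientation; "contact_force": force on the tool from outside, world axes, zero at the start; "moment": the same for the moment, N m; "width": finger opening in m; "gripper_force": force on a finger pad.
Only numpy, scipy, OpenCV 4.12 (cv2) and the standard library are available. Lean on these libraries where they do the work, as an engineer would, in place of code of your own. Each camera call takes 0.05 s, during which the arm holds its last target. There are 200 camera calls.

## Working session

There is one attempt and no reset: what is moved stays moved. The work goes in short steps, Python scripts to look and compute and a shell command to move; the robot and the scene stay as the last step left them, time stands still between calls to the robot, and variables do not carry over. Pictures are saved under pics/ and viewed, at most 10 in all, crops included, and the job is handed in when it is done.

```bash
mkdir -p pics; ls; python3 - <<'E'
from rig import readout, vision
import cv2,numpy as np
s=readout.get_state();print(s)
for n in("top","scene","wrist"):
    im=vision.get_image(n);cv2.imwrite(f"pics/{n}0.png",im)
    p=vision.camera_params(n);print(n,p)
E
```

```text
pics
{'clock': 0.0, 'qpos': array([-1.37099513e+00,  2.76597747e-01,  1.50618571e+00, -1.20280943e-05,
        1.36067047e+00, -1.21011639e-01]), 'qd': array([ 0.00059576,  0.00118774, -0.00082464,  0.00024944,  0.00111852,
        0.00026287]), 'effort': array([-7.09517026e-04, -4.16766679e+01, -2.45802748e+01, -2.31081349e-04,
        1.11913652e-02,  1.12533607e-05]), 'position': array([ 0.18119483, -0.54513022,  0.23041718]), 'ee_rot': array([-9.29682745e-04,  9.87161824e-01,  1.59720593e-01, -4.25287650e-05]), 'contact_force': array([-0.05311915, -0.885965  , -0.15495737]), 'moment': array([-0.03177842,  0.01691959,  0.02002379]), 'gripper_force': 0.0, 'width': 0.0852830556006893}
top {'intrinsics': array([[547.34242294,   0.        , 311.12484094],
       [  0.        , 547.34242294, 242.50240755],
       [  0.        ,   0.        ,   1.        ]]), 'rvec': array([ 2.15759552, -2.17953045,  0.13058666]), 'tvec': array([-0.00527899,  0.61335453,  0.9346761 ])}
scene {'intrinsics': array([[542.33521485,   0.        , 327.7476943 ],
       [  0.        , 542.33521485, 239.0205673 ],
       [  0.        ,   0.        ,   1.        ]]), 'rvec': array([ 1.01309314,  2.30708983, -1.1675938 ]), 'tvec': array([ 0.37890177, -0.15839748,  1.39895662])}
wrist {'intrinsics': array([[371.64829954,   0.        , 322.03449195],
       [  0.        , 371.64829954, 235.13489351],
       [  0.        ,   0.        ,   1.        ]]), 'hand_eye': array([[ 2.98482942e-04, -9.55674017e-01, -2.94426705e-01,
         7.50568308e-02],
       [ 9.99999000e-01, -1.21784231e-04,  1.40907283e-03,
         1.74753122e-03],
       [-1.38247082e-03, -2.94426831e-01,  9.55673025e-01,
        -1.42718540e-01],
       [ 0.00000000e+00,  0.00000000e+00,  0.00000000e+00,
         1.00000000e+00]])}
```

View pics/top0.png

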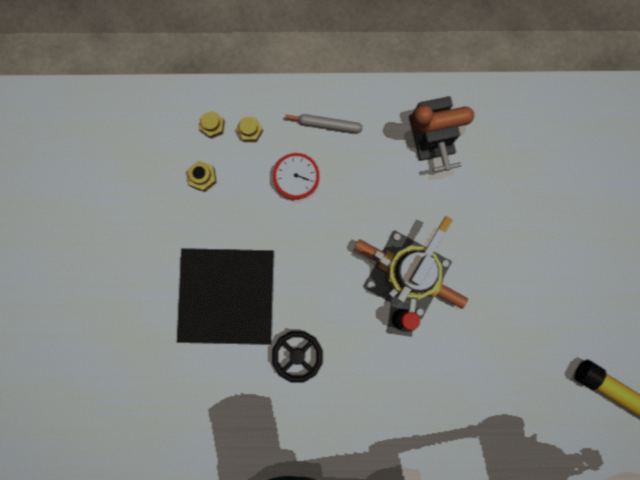

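View pics/scene0.png

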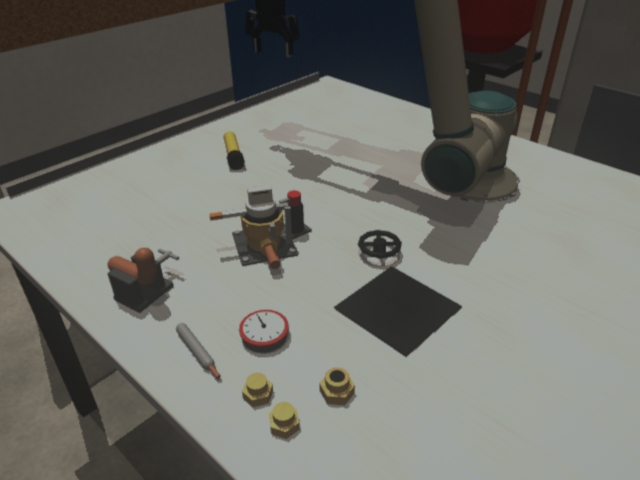

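The top view shows the valve around (415,270), the orange tip at (447,223), the red button at (411,321), the mat at (226,296), the handwheel at (297,356) and the gauge at (296,176). The scene view agrees, so next I measure these points.

```bash
cat > h.py <<'E'
import cv2,numpy as np
from rig import readout,vision
from scipy.spatial.transform import Rotation as R
def st():
    s=readout.get_state();q=s['ee_rot'];return s,R.from_quat([q[1],q[2],q[3],q[0]]).as_matrix()
def ray(n,uv,s=None):
    p=vision.camera_params(n);K=p['intrinsics']
    if n=='wrist':
        s,Rt=st() if s is None else s
        d=np.array([uv[0]-K[0,2],uv[1]-K[1,2]])/K[0,0];th=np.hypot(*d)
        v=np.r_[np.sin(th)*d/max(th,1e-9),np.cos(th)];H=p['hand_eye']
        return s['position']+Rt@H[:3,3],Rt@H[:3,:3]@v
    Rm=cv2.Rodrigues(p['rvec'])[0]
    return -Rm.T@p['tvec'],Rm.T@np.linalg.inv(K)@np.r_[uv[0],uv[1],1.]
def onz(n,uv,z,s=None):
    o,d=ray(n,uv,s);return o+d*(z-o[2])/d[2]
def proj(n,P):
    p=vision.camera_params(n);return cv2.projectPoints(np.array([P],float),p['rvec'],p['tvec'],p['intrinsics'],None)[0].ravel()
def blobs(im,lo,hi,box=None,amin=30):
    m=cv2.inRange(cv2.cvtColor(im,cv2.COLOR_BGR2HSV),lo,hi)
    if box: k=np.zeros_like(m);k[box[1]:box[3],box[0]:box[2]]=255;m&=k
    return [c for c in cv2.findContours(m,0,2)[0] if cv2.contourArea(c)>amin]
def cen(c): M=cv2.moments(c);return np.array([M['m10'],M['m01']])/M['m00']
E
python3 - <<'E'
from h import *
im=cv2.imread('pics/top0.png')
B=(340,200,480,345)
for nm,lo,hi,z,bx in [('tip',(10,120,100),(20,255,255),.095,(430,205,470,245)),('red',(0,150,100),(6,255,255),.099,(395,305,430,340)),
  ('rim',(22,90,60),(34,255,255),.081,B),('mat',(0,0,0),(180,255,45),.005,(170,240,280,350)),('wheel',(0,0,0),(180,255,60),.034,(262,320,330,390))]:
    for c in blobs(im,lo,hi,bx):
        r=cv2.minEnclosingCircle(c);u=r[0] if nm in('rim','wheel') else cen(c)
        print(nm,u,r[1],cv2.contourArea(c),onz('top',u,z).round(4), cv2.minAreaRect(c) if nm=='mat' else '')
cv2.imwrite('pics/c1.png',cv2.resize(im[200:345,340:480],None,fx=4,fy=4,interpolation=2))
E
```

```text
tip [445.07017544 223.45394737] 6.837196350097656 76.0 [ 0.6363 -0.2347  0.095 ] 
red [410.54844007 320.44745484] 8.762781143188477 203.0 [ 0.4768 -0.1713  0.099 ] 
rim (421.5, 275.5) 25.387104034423828 236.0 [ 0.5506 -0.1954  0.081 ] 
rim (410.0, 268.5) 25.124788284301758 265.0 [ 0.5626 -0.1764  0.081 ] 
mat [276.68949772 345.08675799] 6.265082359313965 36.5 [0.4328 0.0517 0.005 ] ((276.0, 343.5), (11.0, 6.0), 90.0)
mat [225.27407318 296.16811106] 65.06929016113281 8308.0 [0.5207 0.1439 0.005 ] ((224.9873504638672, 295.9866943359375), (92.43635559082031, 92.61811065673828), 1.4878674745559692)
wheel (296.4337463378906, 355.8785400390625) 25.96552848815918 1979.0 [0.4162 0.016  0.034 ] 
wheel (266.0, 331.5) 12.175895690917969 184.0 [0.4585 0.0686 0.034 ]
```

View pics/c1.png

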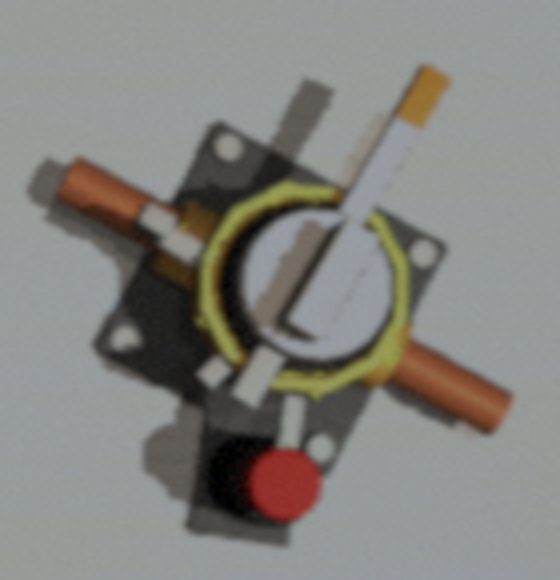

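```bash
python3 - <<'E'
from h import *
w=lambda u,v,z:onz('top',(340+u/4,200+v/4),z)
A=w(305,289,.081);print('axis',A)
a=lambda P,Q:np.degrees(np.arctan2(*(P-Q)[1::-1]))
tip=w(427,80,.095);print('lever',a(tip,A),np.hypot(*(tip-A)[:2]))
red=w(285,485,.099);print('red',red,a(red,A)-200,np.hypot(*(red-A)[:2]))
p1=w(78,180,.037);p2=w(495,408,.037);print('pipes',a(p1,p2)-90,(p1+p2)/2)
for uv in((150,218),(180,243)): 
  b=w(*uv,.099);print('block',a(b,A),np.hypot(*(b-A)[:2]))
f=(w(330,213,.141)+w(300,330,.141))/2;print('fin?',f)
s,Rt=st();print(Rt.round(3))
E
```

```text
axis [ 0.55616967 -0.18672966  0.081     ]
lever -30.670464302364575 0.09990612682937086
red [ 0.47554071 -0.1724034   0.099     ] -30.075242334468413 0.08189182815670344
pipes -29.482993943701416 [ 0.55672176 -0.18695032  0.037     ]
block 66.55589903559151 0.07268019385525737
block 71.30266079726773 0.057606773948828474
fin? [ 0.55976908 -0.17879405  0.141     ]
[[ 0.949  0.315 -0.   ]
 [ 0.315 -0.949  0.001]
 [ 0.    -0.001 -1.   ]]
```

The rim, pipes, button and lever agree: valve axis at about (0.5565, -0.187), mount x at -30°. I'm moving above the button with the fingers shut.

```bash
python3 -m handwheel '[[[39.4,-26.3,0],[0,0,0],1],[[39.4,-26.3,0],[0,0,0],1],[[39.4,-26.3,0],[0,0,0],1],[[39.4,-26.3,0],[0,0,0],1],[[39.4,-26.3,0],[0,0,0],1],[[39.4,-26.3,0],[0,0,0],1],[[39.4,-26.3,0],[0,0,0],1],[[39.4,-26.3,0],[0,0,0],1],[[39.4,-26.3,0],[0,0,0],1],[[39.4,-26.3,0],[0,0,0],1],[[0,0,20],[0,0,1],1],[[0,0,20],[0,0,1],1],[[0,0,20],[0,0,1],1],[[0,0,20],[0,0,1],1],[[0,0,20],[0,0,1],1],[[0,0,0],[0,0,0],1],[[0,0,0],[0,0,0],1]]' 30
python3 - <<'E'
from h import *
S=st();s,Rt=S;print(Rt.round(3))
im=vision.get_image('wrist');cv2.imwrite('pics/w1.png',im)
for c in blobs(im,(0,150,60),(6,255,255),amin=300):
    print(cen(c),cv2.contourArea(c),onz('wrist',cen(c),.099,S))
E
```

```text
clock: 2.28
position: [0.4727, -0.1721, 0.1318]
ee_rot: [0.0, 0.995, -0.101, 0.0]
contact_force: [-0.2, -0.5, 0.4]
width: 0.0002
gripper_force: 0.0
[[ 0.98  -0.2    0.001]
 [-0.2   -0.98  -0.   ]
 [ 0.001  0.    -1.   ]]
[322.14335252 259.81444592] 2259.0 [ 0.48110178 -0.17573533  0.099     ]
[39.69455169 14.85671386] 388.5 [ 0.65755783 -0.04455897  0.099     ]
```

View pics/w1.png

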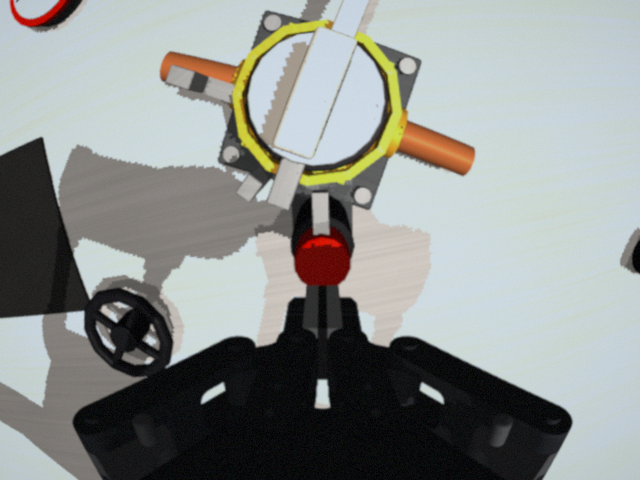

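The wrist view shows the button at (322,255), straight under the tool line. The lug is at (287,180) and clear of the fingers. I'm pressing now.

```bash
python3 -m handwheel '[[[3.5,0,10],[0,0,0],1],[[0,0,10],[0,0,0],1],[[0,0,8],[0,0,0],1],[[0,0,3],[0,0,0],1],[[0,0,3],[0,0,0],1],[[0,0,3],[0,0,0],1],[[0,0,2],[0,0,0],1],[[0,0,2],[0,0,0],1],[[0,0,2],[0,0,0],1],[[0,0,1],[0,0,0],1],[[0,0,0],[0,0,0],1]]'
```

```text
clock: 3.7
position: [0.4756, -0.1725, 0.0879]
ee_rot: [0.0, 0.995, -0.101, 0.0]
contact_force: [-1.4, 0.3, 4.9]
width: -0.0002
gripper_force: 2.6
```

```bash
python3 -m handwheel '[[[0,0,1],[0,0,0],1],[[0,0,0],[0,0,0],1],[[0,0,1],[0,0,0],1],[[0,0,0],[0,0,0],1]]'
```

```text
clock: 4.2
position: [0.4756, -0.1725, 0.0869]
ee_rot: [0.0, 0.995, -0.101, 0.0]
contact_force: [-4.6, 1.7, 13.0]
width: -0.0002
gripper_force: 6.6
```

```bash
python3 -m handwheel '[[[0,0,1],[0,0,0],1],[[0,0,0],[0,0,0],1],[[0,0,-30],[0,0,0],1],[[0,0,-50],[0,0,0],0],[[0,0,-50],[0,0,0],-1],[[41.2,-1,0],[0,0,0],-1],[[41.2,-1,0],[0,0,0],-1],[[0,0,0],[0,0,1],-1],[[0,0,0],[0,0,1],-1],[[0,0,0],[0,0,1],-1],[[0,0,0],[0,0,0.2],-1],[[0,0,0],[0,0,0],-1],[[0,0,0],[0,0,0],-1]]' 25
python3 - <<'E'
from h import *
S=st();s,Rt=S;print(Rt.round(3))
im=vision.get_image('wrist');cv2.imwrite('pics/w2.png',im)
E
```

```text
clock: 5.82
position: [0.5569, -0.1872, 0.2143]
ee_rot: [0.0, 0.964, -0.265, 0.0]
contact_force: [0.2, 0.2, -0.5]
width: 0.0859
gripper_force: 0.0
[[ 0.859 -0.512  0.   ]
 [-0.512 -0.859 -0.   ]
 [ 0.     0.    -1.   ]]
```

View pics/w2.png

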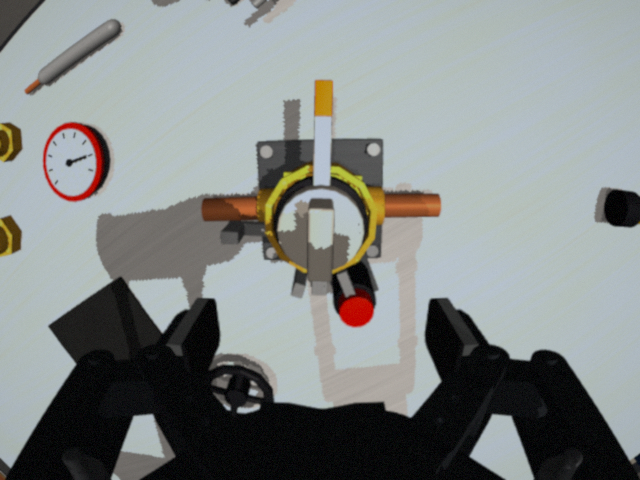

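The fin (column 320, rows 199–285) lies straight between the fingers, whose mid column is 322, and the lever runs along the tool's x. I'll check the axis from the pipes and the fin.

```bash
python3 - <<'E'
from h import *
S=st();s,Rt=S
f=lambda u,v,z:(Rt.T@(onz('wrist',(u,v),z,S)-s['position']))[:2]*1000
print('pipes',f(206,210,.037),f(436,205,.037))
for a in((308,199),(333,199),(308,250),(333,250)):print('fin',f(*a,.141))
im=cv2.imread('pics/w2.png')
m=cv2.inRange(cv2.cvtColor(im,cv2.COLOR_BGR2HSV),(22,110,60),(34,255,255))
v,u=np.nonzero(m[150:290,256:386]);print('rim u',u.min()+256,u.max()+256,v.min()+150,v.max()+150)
for a in((u.min()+256,215),(u.max()+256,215),(321,v.min()+150),(321,v.max()+150)):print('rim',f(*a,.081))
c=[c for c in blobs(im,(10,120,100),(21,255,255),(300,70,345,130))];print('tip',f(*cen(c[0]),.095))
print('red',f(*cen(blobs(im,(0,150,60),(6,255,255),(330,270,390,340))[0]),.087))
g=cv2.cvtColor(im,cv2.COLOR_BGR2GRAY);print(g[190:300:4,320],g[215,300:342:2])
E
```

```text
pipes [   2.16381661 -104.42288753] [  6.83574109 105.09884287]
fin [32.50207775 -6.88504115]
fin [32.50039772  7.92651409]
fin [ 0.52481282 -7.20836476]
fin [0.52752624 8.19601165]
rim u 257 383 164 273
rim [  7.951723  -48.7740716]
rim [ 7.94422635 48.53133635]
rim [46.9244741   0.69440654]
rim [-40.19671575   0.65569457]
tip [95.42555495  2.2475901 ]
red [-70.31379614  29.82631387]
[187 191 125  66  69 184 190 189 190 191 191 190 191 189 177  99  99  98
 100  96  98  96  95 129 130 130 137 176] [131 129 101  94 119 176 188 191 189 191 189 191 192 189 191 190 183 163
 192 192 192]
```

```bash
python3 -m handwheel '[[[2,0.5,30],[0,0,0],-1],[[0,0,30],[0,0,0],-1],[[0,0,25],[0,0,0],-1],[[0,0,15],[0,0,0],0],[[0,0,0],[0,0,0],0.4],[[0,0,0],[0,0,0],1],[[0,0,0],[0,0,0],1],[[0,0,0],[0,0,0],1],[[0,0,0],[0,0,0],1]]' 30
python3 -c "
from h import *
s,R_=st();print((R_.T@s['contact_force']).round(2),(R_.T@s['moment']).round(3))"
```

```text
clock: 7.0
position: [0.5593, -0.1888, 0.1156]
ee_rot: [0.0, 0.964, -0.266, 0.001]
contact_force: [0.5, 1.7, 6.3]
width: 0.0155
gripper_force: 34.0
[-0.41 -1.7  -6.31] [ 0.22   0.051 -0.015]
```

Gripped with small forces. Now turning anticlockwise (tool -z) while watching force and moment.

```bash
cat > f.py <<'E'
from h import *
s,R_=st();print('tool F',(R_.T@s['contact_force']).round(2),'M',(R_.T@s['moment']).round(2),'yaw',np.degrees(np.arctan2(R_[1,0],R_[0,0])).round(2),s['position'].round(4),s['width'].round(4))
E
python3 -m handwheel '[[[0,0,-1],[0,0,-0.5],1],[[0,0,0],[0,0,-0.5],1],[[0,0,0],[0,0,-0.5],1],[[0,0,0],[0,0,-0.5],1],[[0,0,0],[0,0,0],1]]'|tail -1;python3 f.py
```

```text
gripper_force: 33.7Traceback (most recent call last):
  File "f.py", line 2, in <module>
    s,R_=st();print('tool F',(R_.T@s['contact_force']).round(2),'M',(R_.T@s['moment']).round(2),'yaw',np.degrees(np.arctan2(R_[1,0],R_[0,0])).round(2),s['position'].round(4),s['width'].round(4))
                                                                                                                                                                              ^^^^^^^^^^^^^^^^
AttributeError: 'float' object has no attribute 'round'
```

```bash
python3 -m handwheel '[[[0,0,0],[0,0,-0.5],1],[[0,0,0],[0,0,-0.5],1],[[0,0,0],[0,0,-0.5],1],[[0,0,0],[0,0,-0.5],1],[[0,0,0],[0,0,-0.5],1],[[0,0,0],[0,0,0],1]]'|tail -1;python3 f.py
```

```text
gripper_force: 33.8Traceback (most recent call last):
  File "f.py", line 2, in <module>
    s,R_=st();print('tool F',(R_.T@s['contact_force']).round(2),'M',(R_.T@s['moment']).round(2),'yaw',np.degrees(np.arctan2(R_[1,0],R_[0,0])).round(2),s['position'].round(4),s['width'].round(4))
                                                                                                                                                                              ^^^^^^^^^^^^^^^^
AttributeError: 'float' object has no attribute 'round'
```

```bash
sed -i "s/s\['width'\].round(4)/s['width']/" f.py; python3 f.py; python3 -c "
from h import *
im=vision.get_image('top');cv2.imwrite('pics/t2.png',im)
for c in blobs(im,(10,120,100),(20,255,255),(340,190,480,280),20):
  P=onz('top',cen(c),.095);d=P-[.5575,-.188,0];print(P,np.degrees(np.arctan2(d[1],d[0])),np.hypot(d[0],d[1]),cv2.contourArea(c))"
```

```text
tool F [ 0.34 -2.37 -4.67] M [ 0.38  0.23 -0.08] yaw -3.89 [ 0.5586 -0.1883  0.1156] 0.015353001472705392
[ 0.64828612 -0.19314661  0.095     ] -3.2445934318736462 0.09093187783900468 77.0
```

The head turns with the tool. I'll go on to just before the earliest possible stop (40° world).

```bash
python3 -m handwheel '[[[0,0,0],[0,0,-0.7],1],[[0,0,0],[0,0,-0.7],1],[[0,0,0],[0,0,-0.7],1],[[0,0,0],[0,0,-0.7],1],[[0,0,0],[0,0,-0.7],1],[[0,0,0],[0,0,-0.7],1],[[0,0,0],[0,0,-0.7],1],[[0,0,0],[0,0,-0.7],1],[[0,0,0],[0,0,-0.7],1],[[0,0,0],[0,0,0],1]]'|tail -1;python3 f.py
```

```text
gripper_force: 34.1
tool F [ 3.69 -5.13 -4.98] M [ 0.61  0.7  -0.03] yaw 33.87 [ 0.5584 -0.1875  0.1156] 0.01549238463173427
```

```bash
python3 -m handwheel '[[[0,0,0],[0,0,-0.4],1],[[0,0,0],[0,0,-0.4],1],[[0,0,0],[0,0,-0.4],1],[[0,0,0],[0,0,-0.4],1],[[0,0,0],[0,0,0],1]]'|tail -1;python3 f.py
```

```text
gripper_force: 34.2
tool F [ 3.83 -3.74 -6.38] M [0.62 0.82 0.08] yaw 43.43 [ 0.5582 -0.1873  0.1156] 0.015996229361617643
```

```bash
python3 -m handwheel '[[[0,0,0],[0,0,-0.4],1],[[0,0,0],[0,0,-0.4],1],[[0,0,0],[0,0,-0.2],1],[[0,0,0],[0,0,0],1]]'|tail -1;python3 f.py
```

```text
gripper_force: 34.3
tool F [ 4.95 -3.75 -5.4 ] M [0.54 0.87 0.15] yaw 49.41 [ 0.5581 -0.1872  0.1156] 0.01555899690551087
```

```bash
python3 -m handwheel '[[[1.1,-1,0],[0,0,0],1],[[0,0,0],[0,0,-0.4],1],[[0,0,0],[0,0,-0.3],1],[[0,0,0],[0,0,0],1]]'|tail -1;python3 f.py
```

```text
gripper_force: 34.1
tool F [ 1.94 -1.2  -4.86] M [0.24 0.48 0.04] yaw 53.75 [ 0.5584 -0.1873  0.1156] 0.015633918924811228
```

```bash
python3 -m handwheel '[[[0,0,0],[0,0,-0.3],1],[[0,0,0],[0,0,-0.2],1],[[0,0,0],[0,0,0],1]]'|tail -1;python3 f.py
```

```text
gripper_force: 34.1
tool F [ 0.62 -1.75 -5.55] M [0.2  0.53 0.03] yaw 56.74 [ 0.5585 -0.1873  0.1156] 0.015683116028977935
```

```bash
python3 -m handwheel '[[[0,0,0],[0,0,-0.3],1],[[0,0,0],[0,0,-0.2],1],[[0,0,0],[0,0,0],1]]'|tail -1;python3 f.py
```

```text
gripper_force: 44.8
tool F [ 2.93  1.46 -5.11] M [-0.25  0.52  1.13] yaw 59.66 [ 0.5592 -0.1877  0.1156] 0.015507566421256329
```

```bash
python3 -m handwheel '[[[0,0,0],[0,0,-0.2],1],[[0,0,0],[0,0,0],1]]'|tail -1;python3 f.py
```

```text
gripper_force: 54.6
tool F [ 2.03  4.79 -4.46] M [-0.57  0.31  1.13] yaw 60.95 [ 0.5594 -0.1878  0.1157] 0.01542349909556977
```

```bash
python3 -m handwheel '[[[0,0,0],[0,0,0.2],1],[[0,0,0],[0,0,0.1],1],[[0,0,0],[0,0,0],1]]'|tail -1;python3 f.py;python3 -c "
from h import *
im=vision.get_image('top');cv2.imwrite('pics/t3.png',im)
for c in blobs(im,(10,120,100),(20,255,255),(340,190,480,280),20):
  P=onz('top',cen(c),.095);d=P-[.5575,-.188,0];print(P,np.degrees(np.arctan2(d[1],d[0])),np.hypot(d[0],d[1]),cv2.contourArea(c))"
```

```text
gripper_force: 39.7
tool F [ 2.14  4.32 -4.73] M [-0.7   0.44  0.37] yaw 59.28 [ 0.5593 -0.1878  0.1157] 0.015448532517837245
[ 0.59332401 -0.16994882  0.095     ] 26.742844046138675 0.04011489121783299 49.5
[ 0.60610351 -0.10964985  0.095     ] 58.18713265946303 0.09220112534784333 75.5
```

```bash
python3 -m handwheel '[[[0,0,0],[0,0,0.1],1],[[0,0,-1],[0,0,0],1],[[0,0,-1],[0,0,0],1],[[0,0,0],[0,0,0],1]]'|tail -1;python3 f.py
```

```text
gripper_force: 37.2
tool F [2.79 6.11 4.18] M [-1.09  0.46  0.48] yaw 58.67 [ 0.5587 -0.1876  0.1158] 0.01530799638230573
```

```bash
python3 -m handwheel '[[[0,0,-1],[0,0,0],1],[[0,0,-1],[0,0,0],1],[[0,0,0],[0,0,0],1]]'|tail -1;python3 f.py
```

```text
gripper_force: 37.9
tool F [3.46 6.76 7.52] M [-1.26  0.36  0.47] yaw 58.65 [ 0.5584 -0.1875  0.117 ] 0.01564216189893168
```

```bash
python3 -m handwheel '[[[0.7,1.3,0],[0,0,0],1],[[0,0,-1],[0,0,0],1],[[0,0,-1],[0,0,0],1],[[0,0,0],[0,0,0],1]]'|tail -1;python3 f.py
```

```text
gripper_force: 36.2
tool F [0.07 3.57 7.31] M [-0.93 -0.05  0.42] yaw 58.64 [ 0.5589 -0.1875  0.1197] 0.015386613308696062
```

```bash
python3 -m handwheel '[[[0,0,-1],[0,0,0],1],[[0,0,-1],[0,0,0],1],[[0,0,0],[0,0,0],1]]'|tail -1;python3 f.py
```

```text
gripper_force: 33.8
tool F [-0.42  4.19  5.67] M [-0.75 -0.25  0.22] yaw 58.61 [ 0.5594 -0.1875  0.1235] 0.015455066788506258
```

It's coming up with about its own weight on the tool, so I'll lift on and increase the grip a little.

```bash
python3 -m handwheel '[[[0,0,-2],[0,0,0],1],[[0,0,-2],[0,0,0],1],[[0,0,-3],[0,0,0],1],[[0,0,-3],[0,0,0],1],[[0,0,0],[0,0,0],1]]' 50|tail -1;python3 f.py
```

```text
gripper_force: 54.0
tool F [-0.22 -0.32  4.58] M [-0.01  0.02 -0.01] yaw 58.6 [ 0.5593 -0.1869  0.1335] 0.015205247874772553
```

```bash
python3 -m handwheel '[[[0,0,-10],[0,0,0],1],[[0,0,-10],[0,0,0],1],[[0,0,-20],[0,0,0],1],[[0,0,-30],[0,0,0],1],[[0,0,-20],[0,0,0],1],[[0,0,0],[0,0,0],1],[[0,0,0],[0,0,0],1]]'|tail -1;python3 f.py; python3 -c "
from h import *
im=vision.get_image('scene');cv2.imwrite('pics/s2.png',cv2.resize(im[60:360,130:530],None,fx=2,fy=2))"
```

```text
gripper_force: 54.0
tool F [ 0.48 -0.94  4.83] M [ 0.05  0.02 -0.01] yaw 58.58 [ 0.5592 -0.187   0.2227] 0.01488054916618916
```

View pics/s2.png

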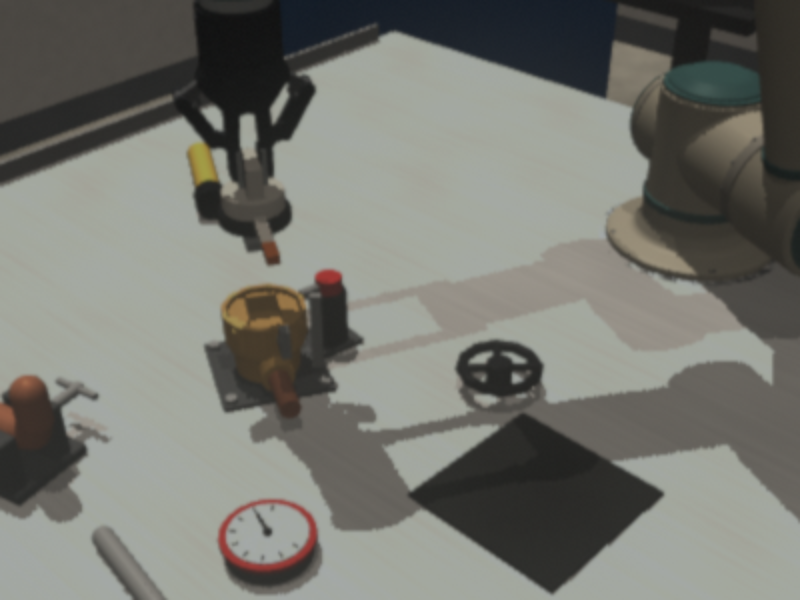

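The head hangs upright in the gripper above the empty valve, and the button is still down. Now carrying it over to the mat.

```bash
python3 -m handwheel '[[[15,-12,0],[0,0,0],1],[[25,-19.5,0],[0,0,0],1],[[30,-23.5,0],[0,0,0],1],[[30,-23.5,0],[0,0,0],1],[[30,-23.5,0],[0,0,0],1],[[30,-23.5,0],[0,0,0],1],[[30,-23.5,0],[0,0,0],1],[[30,-23.5,0],[0,0,0],1],[[27,-21,0],[0,0,0],1],[[15.3,-12,0],[0,0,0],1],[[0,0,20],[0,0,0],1],[[0,0,30],[0,0,0],1],[[0,0,30],[0,0,0],1],[[0,0,30],[0,0,0],1],[[0,0,20],[0,0,0],1],[[0,0,10],[0,0,0],1],[[0,0,0],[0,0,0],1],[[0,0,0],[0,0,0],1]]'|tail -1;python3 f.py
```

```text
gripper_force: 53.8
tool F [-0.23 -0.19  4.57] M [-0.   -0.02 -0.02] yaw 58.58 [0.5219 0.1438 0.0842] 0.015227649021222787
```

```bash
python3 -m handwheel '[[[0,0,4],[0,0,0],1],[[0,0,4],[0,0,0],1],[[0,0,3],[0,0,0],1],[[0,0,2],[0,0,0],1],[[0,0,1],[0,0,0],1],[[0,0,0],[0,0,0],1]]'|tail -1;python3 f.py
```

```text
gripper_force: 54.0
tool F [-0.65 -1.03  4.5 ] M [ 0.03 -0.05 -0.03] yaw 58.58 [0.5211 0.1437 0.0692] 0.014986611220968647
```

```bash
python3 -m handwheel '[[[0,0,1],[0,0,0],1],[[0,0,1],[0,0,0],1],[[0,0,0],[0,0,0],1]]'|tail -1;python3 f.py
```

```text
gripper_force: 54.0
tool F [ 0.59 -0.03  4.54] M [-0.06  0.02  0.  ] yaw 58.58 [0.521  0.1437 0.0672] 0.015028552331151815
```

```bash
python3 -m handwheel '[[[0,0,1],[0,0,0],1],[[0,0,0],[0,0,0],1]]'|tail -1;python3 f.py
```

```text
gripper_force: 54.0
tool F [-0.18 -0.81  4.45] M [-0.04  0.02  0.04] yaw 58.58 [0.521  0.1437 0.0662] 0.0155404871444821
```

```bash
python3 -m handwheel '[[[0,0,1],[0,0,0],1],[[0,0,0],[0,0,0],1]]'|tail -1;python3 f.py
```

```text
gripper_force: 54.3
tool F [-1.13 -0.44  0.85] M [ 0.15 -0.11  0.03] yaw 58.58 [0.5212 0.1437 0.0657] 0.014676228520985768
```

```bash
python3 -m handwheel '[[[0,0,0.6],[0,0,0],1],[[0,0,0],[0,0,0],1]]'|tail -1;python3 f.py
```

```text
gripper_force: 55.4
tool F [-2.  -1.3 -5.2] M [ 0.35 -0.34  0.  ] yaw 58.58 [0.5213 0.1437 0.0657] 0.015052981591179588
```

It's standing on the mat. Releasing gently and retreating upward.

```bash
python3 -m handwheel '[[[0,0,0],[0,0,0],0.6],[[0,0,0],[0,0,0],0.4],[[0,0,0],[0,0,0],0],[[0,0,0],[0,0,0],-0.5],[[0,0,0],[0,0,0],-1],[[0,0,0],[0,0,0],-1],[[0,0,-20],[0,0,0],-1],[[0,0,-40],[0,0,0],-1],[[0,0,-50],[0,0,0],-1],[[0,0,-50],[0,0,0],-1],[[0,0,0],[0,0,0],-1],[[0,0,0],[0,0,0],-1]]'|tail -2;python3 f.py; python3 -c "
from h import *
im=vision.get_image('scene');cv2.imwrite('pics/s3.png',cv2.resize(im[60:360,130:530],None,fx=2,fy=2))"
```

```text
width: 0.0854
gripper_force: 0.0
tool F [-0.22  0.43 -0.43] M [ 0.03  0.01 -0.  ] yaw 58.58 [0.5205 0.1436 0.2241] 0.0854437015614283
```

View pics/s3.png

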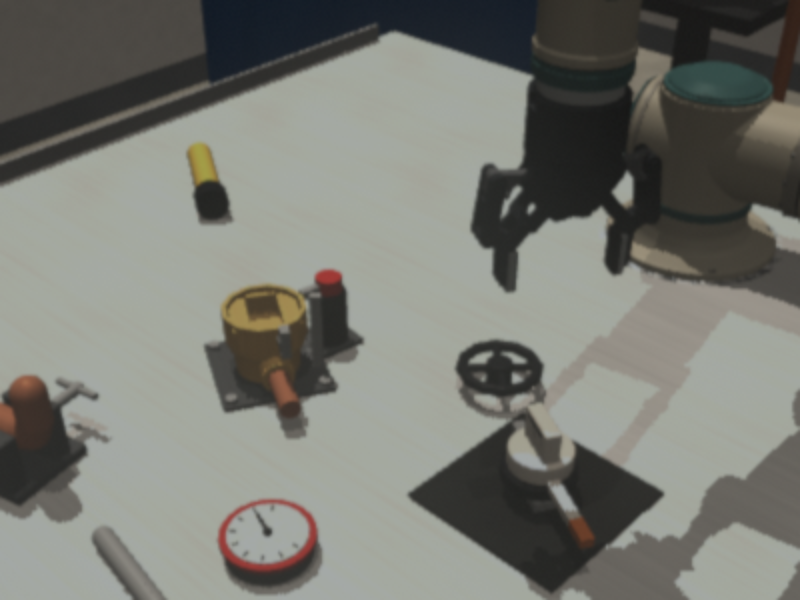

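The head stands upright on the mat at (540,470), the gripper is clear above it, and the gauge, handwheel and bushing look undisturbed.

```bash
python3 -c "
from rig import manip;print(manip.sign_off())"
```

```text
the job is handed in; nothing more can be done
None
```

The actuator head is off the valve and standing upright near the middle of the rubber mat; the release button is down, the gauge and handwheel look unmoved (bushing not checked in the last picture), and the job is handed in, though the hand-in returned no verdict.

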